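# Hang the offset drying shelf level

## Robot

A 6-joint arm with a two-finger parallel gripper is mounted at the origin on a cart in front of the work surface, level with it; the furniture and walls round the work are solid. World frame = base frame: x ahead of the robot, y to its left, z up, the work surface at z = 0. Lengths are in mm, angles in degrees, forces in N, time in s.
With the tool pointing down it reaches from about 375 to 900 mm from the base axis. Payload 3.1 kg.
Tool frame: the origin (TCP) lies midway between the tips of the shut fingers; the grasp point (between the pads) lies 19 mm behind it (ctrl.grip_point_offset is the z of the grasp point in the tool frame, in mm); z points along the fingers, y is the direction in which the jaws open and shut (so a half turn about z gives the same grasp; the last joint's range is limited). The gripper opens to 85 mm and grips with 20 to 120 N. Pads are 22 mm wide; open, the fingers measure 114 mm over their backs; the gripper's body (76 mm by 85 mm) begins 54 mm behind the grasp point. The pads swing forward as they close: fully open they stand 13 mm farther back than shut.
Start: joints at [-80.3, 30.224, 82.088, -0, 67.689, -10.227], TCP at [213.041, -587.546, 231.31] pointing down, gripper open.
Joint ranges: [-176.69, 176.69], [-43.24, 126.21], [12.49, 139.97], [-82, 262], [0, 151.66], [-163.58, 163.58]. Speed limits (degrees/s): [159.86, 159.86, 180, 180, 180, 180].

## Interface

Orientations are given as [roll, pitch, yaw] about the fixed x, y, z axes, in that order (R = Rz(yaw) Ry(pitch) Rx(roll)).
In Python, from station import ctrl gives the robot as it stands.
- The arm moves only by the tool arm_command, never from a script. Its argument "steps" is a list of rows, each a list of 3 entries, a list of its own where there are three numbers: the shift along the tool's x, y, z normalised to -1 to 1, where 1 is 0.6 m, then the turn, a rotation vector about the tool's x, y, z normalised to -1 to 1, where 1 is 180 degrees, then the opening, from -1 (shut) to 1 (fully open). In form: [[[dx, dy, dz], [wx, wy, wz], hand], ...]. A call has 1 to 20 rows; each row is the pose to reach, as a shift and turn from the pose measured when the call began, along the tool's axes at that moment, turning the shorter way round; what a row does not reach only later rows make up. A row lasts 1/10 s, in which the tool goes at most 50 mm and 8.59 degrees, less where a joint would pass 70% of its speed; a pose out of reach is approached as far as the arm can. A call with a number of a shift or a turn outside -1 to 1 is refused whole. A call with a gripper value outside its range is refused whole. The fingers move at their own pace and stop on an object; the grip force is fixed at half the most. Time passes only in rows, so rows that repeat a pose let the fingers close. It gives the time, the measured TCP pose, the force and the opening at its end, in the units of the state.
- ctrl.sense(): the state, without advancing time (a new reading comes with each control period).
- ctrl.camera(name): name is "side" or "top" or "wrist"; returns the picture (384x512x3 uint8, red, green, blue); there is no depth.
- ctrl.camera_model(name): a dict with "fx", "fy", "cx", "cy" (pixels), "extrinsics" (4x4, takes a point from camera to world coordinates). Camera axes: x right, y up, looking along -z (the intrinsics and any distortion apply to the point x, -y, -z); pixel columns grow to the right and rows downward; lengths in mm; the calibration is good to about 2 mm. A picture is of the moment at which its call begins: read the wrist's pose just before it. camera_model takes no time and is no camera call; for the wrist camera it gives the pose at the moment of the call.
- ctrl.hand_in(): hands the job in, once; it reports no verdict.
The state is a dict: "time_s": time; "joint_pos": joint angles; "joint_velocities": joint speeds; "tau": joint torques, N m; "tool_pos": TCP position; "tool_rot": TCP orientation; "wrist_force": force on the tool from outside, world axes, zero at the start; "wrist_torque": the same for the moment, N m; "grip_width": finger opening in mm.
Only numpy, scipy, OpenCV 4.12 (cv2) and the standard library are available. Lean on these libraries where they do the work, as an engineer would, in place of code of your own. Each camera call takes 0.05 s, during which the arm holds its last target.

## Task

Hang the small white drying shelf on the pin of the steel stand by the one of its four holes that makes it hang level. Hold it upright, slide that hole over the pin's nose and press the shelf back gently until you feel the sprung disc on the pin push back (about 8 N, never more than 16 N on the stand), then lower it so that the hole rests on the thin neck between nose and disc, and let go so that it hangs free, level and still. Leave the bottle, vial and dish where they stand.

Things in the scene. Friction and masses are not known exactly. Their poses are not given: they have to be found in the camera images.
- shelf: Drying shelf, 0.20 to 0.32 kg, standing on its foot. Origin under the middle of the foot; z up, y along its length, x across. Aluminium foot plate 44 (x) x 120 (y) x 6 mm; on it a white plastic upright plate (web), 8 mm thick in x, 120 mm long in y, top edge at z = 115 mm: pick it up by this edge. May start turned any way and hang with either face to the robot.
- block (a point): Centre of an aluminium block, 40 (x) x 28 (y) x 24 mm, fixed on the shelf's foot at its +y end only: y = +44, z = 18 mm of the shelf. Share of the mass: web 36 %, foot 35 % (both even along y), block 29 %; the shelf's centre of mass is near y = +13, z = 28 mm.
- hole_a (a point): Centre of the shelf's hole at y = -36 mm, z = 65 mm (the end without the block), in the middle of the web's thickness. Axes as the shelf's. All four holes are round, 15 mm, and go through the web along x; above them the web is plain.
- hole_b (a point): Centre of the shelf's hole at y = -12 mm, z = 65 mm.
- hole_c (a point): Centre of the shelf's hole at y = +12 mm, z = 65 mm.
- hole_d (a point): Centre of the shelf's hole at y = +36 mm, z = 65 mm (above the block).
- stand_head (a point): Centre of the stand head's top face (stand x = +60, z = 162 mm). Slid back along the pin, the web's middle plane meets the disc 19 mm behind the tip; find it by feel. Hanging on the neck, the hole's centre is 4.5 mm below the pin's axis; on the nose, only 2 mm.
- stand: Fixed steel stand, origin on the worktop. Base plate 130 x 110 x 12 mm (x -50 to +80 mm); post at x = +60 mm with a 26 mm head block, its top at z = 162 mm. A level pin points from the head along the stand's -x axis at z = 150 mm. The pin is clamped at another reach each time, not reported: its tip is 16 to 56 mm in front of the origin (x = -16 to -56 mm).
- pin_axis (a point): Point on the pin's axis, 150 mm above the stand's origin; axes as the stand's (x runs backwards along the pin). From the tip back: nose 10 mm long, widening from 5 to 11 mm diameter; neck 13 mm long, 6 mm diameter; sliding disc 20 mm wide, 5 mm thick, held forward by a spring (2.5 N/mm, 5 mm travel, then hard stop).
- dropper_bottle: Bystander: small brown dropper bottle, 32 mm wide, 94 mm tall, upright; origin under its middle. Leave it alone.
- vial: Bystander: small capped vial, 23 mm wide, 48 mm tall; origin under its middle. Leave it alone.
- steel_dish: Bystander: round steel dish, 99 mm wide, 29 mm tall; origin under its middle. Leave it alone.
There are look-alikes about, which are no part of the job. Of the things like the shelf, leave any that is orange or turquoise; of the rest the larger one is meant.

How it is judged:
By the outcome, as a careful person would: the job done as asked, in the order asked, and still so for the second after the job is handed in, with the robot touching nothing.
It also fails if it takes over 69 s, if anything falls off the work surface, if the arm or the gripper's body presses on something with over 40 N, if the wrist force passes 120 N, or if a joint passes its speed limit or range.

## Working session

There is one attempt and no reset: what is moved stays moved. The work goes in short steps, Python scripts to look and compute and a tool call to move; the robot and the scene stay as the last step left them, time stands still between calls to the robot, and variables do not carry over. Pictures are saved under pics/ and viewed, and the job is handed in when it is done.

Besides the shell and the picture viewer there is one more tool, called as name(argument=value, ...), one argument or row to a line, values as JSON. arm_command: Moves the arm, as the interface text tells. Its arguments: {"type":"object","properties":{"steps":{"type":"array","items":{"type":"array"}}},"required":["steps"]}

```bash
mkdir -p pics; ls
python3 - <<'E'
from station import ctrl
import cv2,json
import numpy as np
np.set_printoptions(precision=4,suppress=True)
for n in ["side","top","wrist"]:
    im=ctrl.camera(n); cv2.imwrite(f"pics/{n}0.png",cv2.resize(im[:,:,::-1],(768,576),interpolation=cv2.INTER_CUBIC))
    m=ctrl.camera_model(n); print(n,{k:(np.array(v) if k=="extrinsics" else v) for k,v in m.items()})
print(ctrl.sense(), ctrl.grip_point_offset)
E
```

```text
pics
side {'fx': 443.6465292791734, 'fy': 443.6465292791734, 'cx': 264.90991971227567, 'cy': 191.1155803793923, 'extrinsics': array([[ -0.9699,   0.111 ,  -0.2168, 341.2873],
       [ -0.2434,  -0.4162,   0.8761, 848.0187],
       [  0.007 ,   0.9025,   0.4307, 546.6078],
       [  0.    ,   0.    ,   0.    ,   1.    ]])}
top {'fx': 361.43920356020163, 'fy': 361.43920356020163, 'cx': 256.9188230967556, 'cy': 188.4460008765979, 'extrinsics': array([[ -0.1427,   0.9656,  -0.2172, 366.7371],
       [ -0.9898,  -0.1395,   0.0301, -47.787 ],
       [ -0.0013,   0.2193,   0.9757, 965.6404],
       [  0.    ,   0.    ,   0.    ,   1.    ]])}
wrist {'fx': 289.58199779969556, 'fy': 289.58199779969556, 'cx': 256.97932964756933, 'cy': 189.11373710292864, 'extrinsics': array([[   0.341 ,    0.9015,    0.2666,  280.8905],
       [  -0.9401,    0.3273,    0.0957, -562.8178],
       [  -0.0009,   -0.2832,    0.9591,  373.2208],
       [   0.    ,    0.    ,    0.    ,    1.    ]])}
{'time_s': 0.15, 'joint_pos': array([-80.3004,  30.2681,  82.1393,  -0.0011,  67.6879, -10.229 ]), 'joint_velocities': array([-0.0302, -0.1319, -0.2439, -0.0841,  0.0518,  0.0968]), 'tau': array([  0.0005, -44.2744, -17.8277,  -0.0003,   0.0056,  -0.    ]), 'tool_pos': array([ 212.9432, -587.0326,  230.5449]), 'tool_rot': array([-179.906 ,   -0.0159,   19.929 ]), 'wrist_force': array([ 0.0534, -0.0231, -0.1464]), 'wrist_torque': array([-0.037 , -0.0228,  0.011 ]), 'grip_width': 85.38407563353184} -18.700000000000003
```

View pics/side0.png

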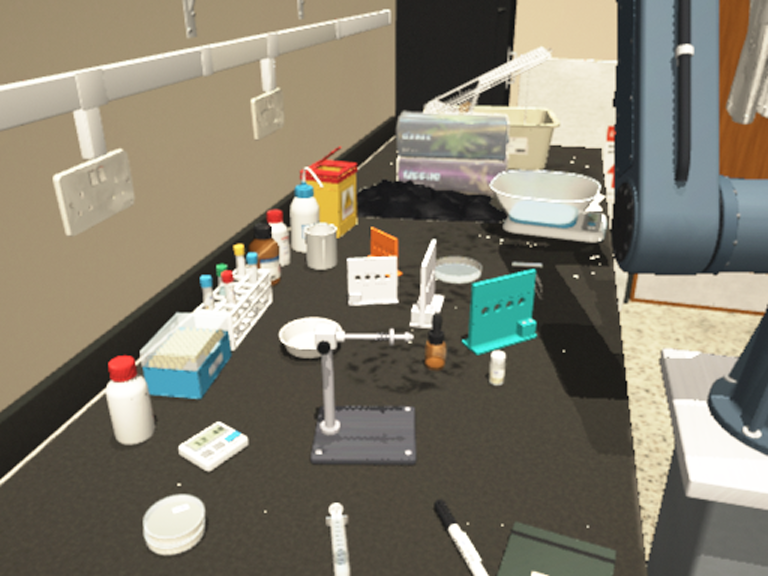

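View pics/top0.png

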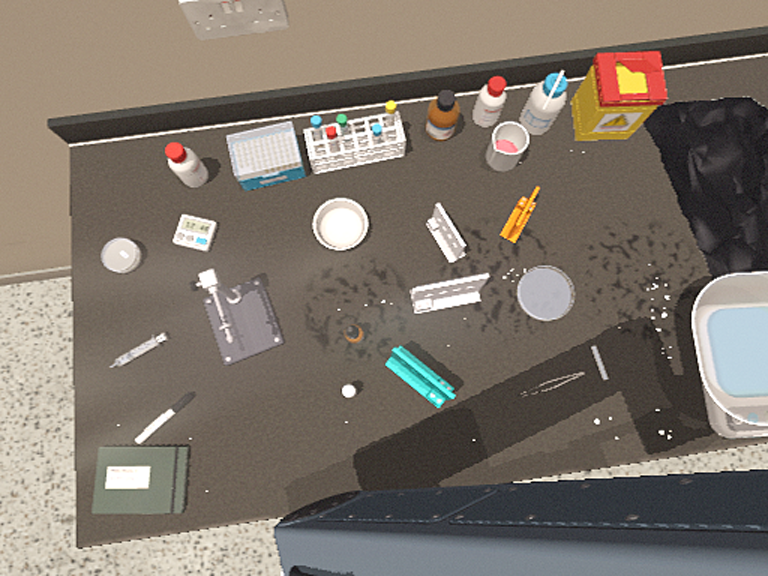

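View pics/wrist0.png

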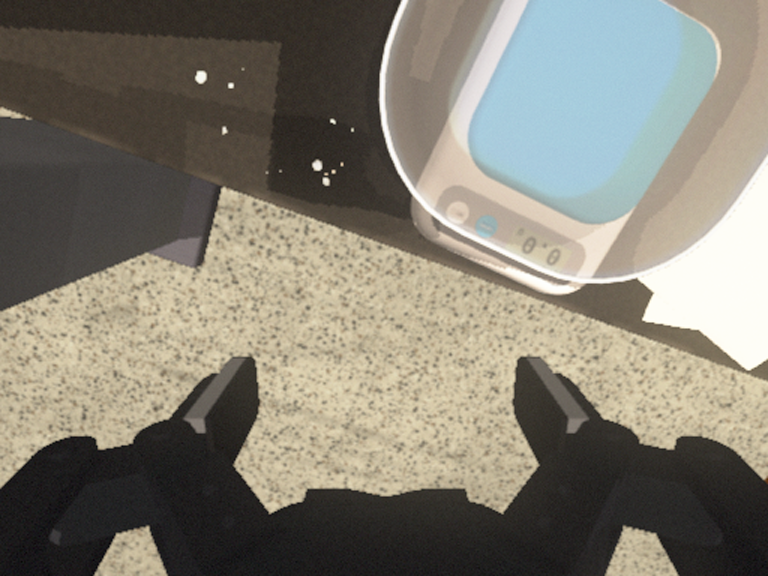

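```bash
cat > h.py <<'E'
import numpy as np, cv2
from scipy.spatial.transform import Rotation as R
from scipy.optimize import least_squares
np.set_printoptions(precision=3,suppress=True)
def proj(m,P):
    E=np.array(m["extrinsics"]); P=np.atleast_2d(P)
    c=(P-E[:3,3])@E[:3,:3]
    x,y,z=c[:,0],-c[:,1],-c[:,2]
    return np.c_[m["fx"]*x/z+m["cx"],m["fy"]*y/z+m["cy"]]
def ray(m,uv):
    E=np.array(m["extrinsics"]); uv=np.atleast_2d(uv)
    d=np.c_[(uv[:,0]-m["cx"])/m["fx"],-(uv[:,1]-m["cy"])/m["fy"],-np.ones(len(uv))]@E[:3,:3].T
    return E[:3,3],d
def atz(m,uv,z):
    o,d=ray(m,uv); t=(z-o[2])/d[:,2]; return o+d*t[:,None]
def crop(im,u0,v0,u1,v1,s,name):
    c=cv2.resize(im[v0:v1,u0:u1,::-1],None,fx=s,fy=s,interpolation=cv2.INTER_CUBIC); 
    for i,u in enumerate(range(u0,u1)):
        if u%10==0: cv2.putText(c,str(u),(i*s,10),0,.35,(0,0,255),1); cv2.line(c,(i*s,0),(i*s,c.shape[0]),(80,80,255) ,1) if 0 else cv2.line(c,(i*s,12),(i*s,18),(0,0,255),1)
    for i,v in enumerate(range(v0,v1)):
        if v%10==0: cv2.putText(c,str(v),(0,i*s+4),0,.35,(0,255,0),1); cv2.line(c,(24,i*s),(32,i*s),(0,255,0),1)
    cv2.imwrite(name,c)
E
python3 - <<'E'
from station import ctrl
from h import *
t=ctrl.camera("top"); s=ctrl.camera("side")
np.savez("im0.npz",t=t,s=s)
crop(t,265,125,345,215,6,"pics/t_shelf.png")
crop(t,125,170,200,250,7,"pics/t_stand.png")
crop(s,200,205,290,315,5,"pics/s_stand.png")
crop(s,225,150,310,225,8,"pics/s_shelf.png")
E
```

```text
(no output)
```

View pics/t_shelf.png

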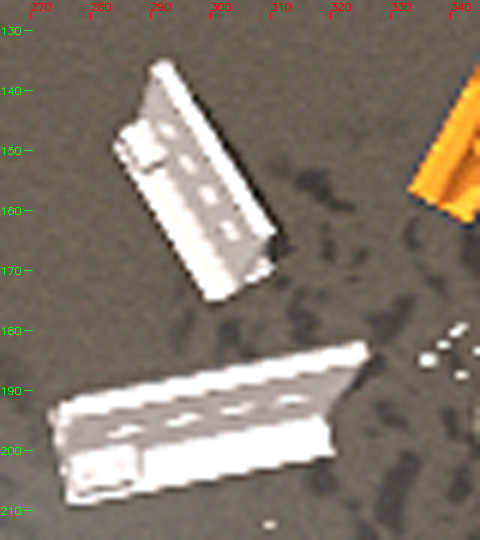

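View pics/t_stand.png

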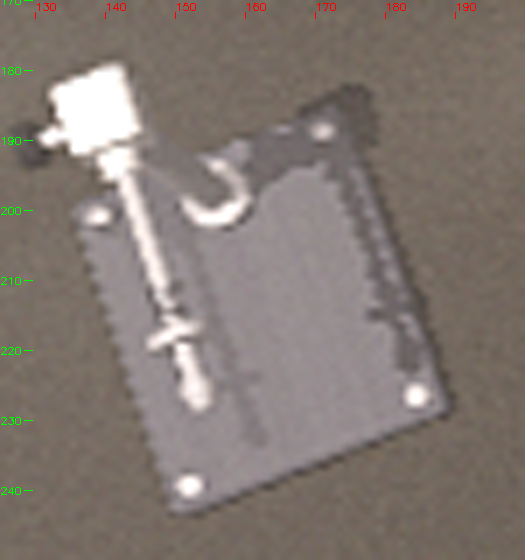

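View pics/s_stand.png

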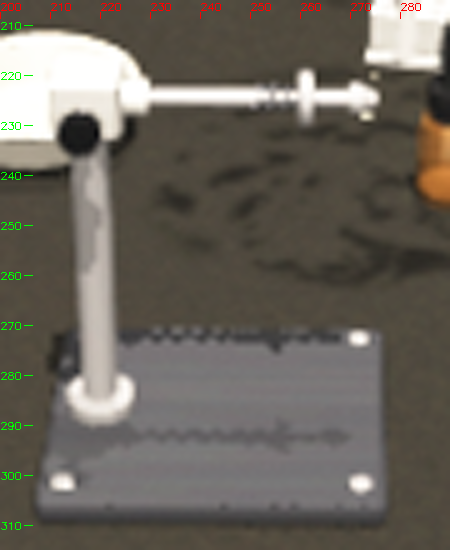

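View pics/s_shelf.png

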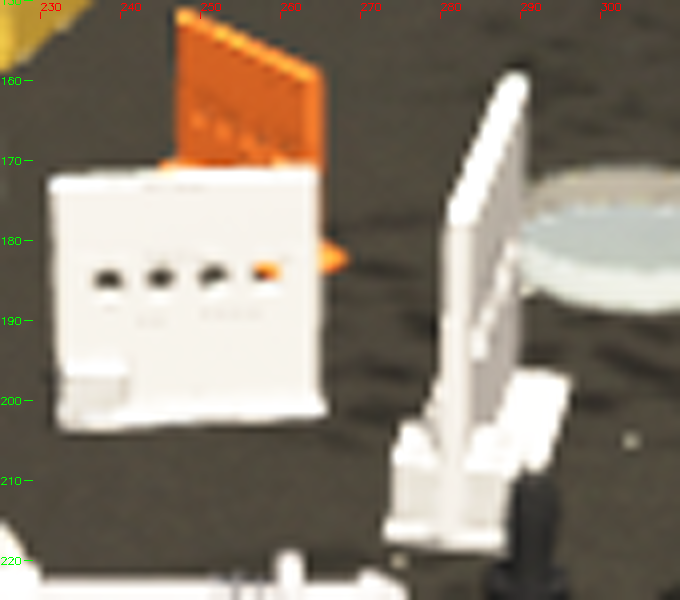

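```bash
cat > fit0.py <<'E'
from station import ctrl
from h import *
T=ctrl.camera_model("top"); S=ctrl.camera_model("side")
def tf(p,L):
    L=np.asarray(L,float); c,s=np.cos(p[2]),np.sin(p[2])
    return np.c_[p[0]+c*L[:,0]-s*L[:,1],p[1]+s*L[:,0]+c*L[:,1],L[:,2]]
# stand obs (cam, local, uv); r=tip x
def obs(r): return [
 (T,[-50,55,12],(135.7,199.3)),(T,[-50,55,0],(0,0)) ][:0]+[
 (T,[60,0,162],(138.9,185.3)),(T,[r,0,150],(153.6,228.3)),(T,[r+25.5,0,150],(149.9,217.6)),
 (S,[r,0,150],(275.6,224.2)),(S,[r+25.5,0,150],(261.2,224)),
 (T,[-50,55,6],(150.7,243.3)),(T,[-50,-55,12],(189.6,227.9)),
 (S,[80,55,0],(207,309)),(S,[-50,55,0],(277,309)),(S,[-50,-55,12],(276.4,271.4))]
def f(p):
    o=obs(p[3]); 
    return np.concatenate([proj(m,tf(p,[l]))[0]-(np.array(uv)-.5) for m,l,uv in o])
o,d=ray(T,[160,215]); 
r=least_squares(f,[450,200,0,-40],x_scale=[10,10,.1,10])
print("stand",r.x,np.degrees(r.x[2])); print(r.fun.reshape(-1,2))
# shelf
ob=[(T,[4,60,115],(275.3,191.7)),(T,[4,-60,115],(325.3,182)),(T,[-4,-60,115],(326.3,184.2)),(T,[-22,60,0],(277,209.2)),(T,[-22,-60,0],(320.5,200.8)),
(S,[22,60,0],(273.1,217.5)),(S,[-22,60,0],(287.9,219)),(S,[4,60,115],(280.9,176.6)),(S,[-4,60,115],(283.7,177.8)),(S,[-4,-60,115],(290.9,161.3))]
g=lambda p:np.concatenate([proj(m,tf(p,[l]))[0]-(np.array(uv)-.5) for m,l,uv in ob])
q=least_squares(g,[500,-50,0.2],x_scale=[10,10,.1]); print("shelf",q.x,np.degrees(q.x[2])); print(q.fun.reshape(-1,2))
for n,uv,z in [("bottle",(235,222),90),("vial",(232.5,260),45)]: print(n,atz(T,uv,z))
print("small",proj(T,tf(q.x,[[0,12,65],[0,-36,65]])))
E
python3 fit0.py
```

```text
stand [534.219 180.116   0.234 -44.504] 13.40539628196375
[[ 0.119  0.09 ]
 [ 1.068  0.186]
 [ 1.288  0.458]
 [-0.636  0.247]
 [-0.42   0.276]
 [-0.041  0.982]
 [ 0.123  0.732]
 [-1.059  0.778]
 [-0.144  1.739]
 [-0.048 -1.511]]
shelf [ 543.013 -179.308    0.055] 3.1579873224531934
[[ 1.424 -0.389]
 [-0.121 -0.237]
 [-0.335  0.714]
 [-0.433  0.381]
 [-0.737  0.175]
 [-0.776  0.294]
 [ 1.547  0.495]
 [-0.627  0.376]
 [-0.169 -0.552]
 [-0.461 -1.751]]
bottle [[486.516 -10.056  90.   ]]
vial [[398.99   10.421  45.   ]]
small [[293.99  192.863]
 [312.348 189.234]]
```

```bash
cat > mv.py <<'E'
from station import ctrl
from h import *
def rel(pos,rpy):
    s=ctrl.sense(); R0=R.from_euler("xyz",s["tool_rot"],degrees=True); R1=R.from_euler("xyz",rpy,degrees=True)
    d=R0.inv().apply(np.array(pos)-s["tool_pos"])/600; w=(R0.inv()*R1).as_rotvec()/np.pi
    print("rel",np.round(d,4),np.round(w,4),"mm",np.round(d*600,1)); return d,w
E
python3 - <<'E'
from mv import *
rel([542,-167,190],[180,0,93.2])
E
```

```text
rel [ 0.754 -0.471  0.069] [-0.    -0.    -0.407] mm [ 452.5 -282.9   41.2]
```

arm_command(
  steps=[
    [[0.754, -0.471, 0.0], [0, 0, -0.407], 1],
    [[0.754, -0.471, 0.0], [0, 0, -0.407], 1],
    [[0.754, -0.471, 0.0], [0, 0, -0.407], 1],
    [[0.754, -0.471, 0.0], [0, 0, -0.407], 1],
    [[0.754, -0.471, 0.0], [0, 0, -0.407], 1],
    [[0.754, -0.471, 0.0], [0, 0, -0.407], 1],
    [[0.754, -0.471, 0.0], [0, 0, -0.407], 1],
    [[0.754, -0.471, 0.0], [0, 0, -0.407], 1],
    [[0.754, -0.471, 0.0], [0, 0, -0.407], 1],
    [[0.754, -0.471, 0.0], [0, 0, -0.407], 1],
    [[0.754, -0.471, 0.069], [0, 0, -0.407], 1],
    [[0.754, -0.471, 0.069], [0, 0, -0.407], 1],
    [[0.754, -0.471, 0.069], [0, 0, -0.407], 1],
    [[0.754, -0.471, 0.069], [0, 0, -0.407], 1],
    [[0.754, -0.471, 0.069], [0, 0, -0.407], 1],
    [[0.754, -0.471, 0.069], [0, 0, -0.407], 1],
  ],
)

```text
time_s: 1.85
tool_pos: [542.0, -168.8, 190.9]
tool_rot: [179.9, 0.0, 93.1]
wrist_force: [0.4, 0.3, 0.1]
grip_width: 85.7
```

Run:
```python
from mv import *
s=ctrl.sense(); m=ctrl.camera_model("wrist"); w=ctrl.camera("wrist"); print(s)
np.savez("w1.npz",w=w,E=np.array(m["extrinsics"]))
crop(w,0,0,512,384,1,"pics/w1s.png"); cv2.imwrite("pics/w1.png",cv2.resize(w[:,:,::-1],(768,576),interpolation=cv2.INTER_CUBIC))
from fit0 import tf,q
print(proj(m,tf(q.x,[[4,60,115],[-4,60,115],[4,-60,115],[-4,-60,115],[0,12,115],[22,60,6],[-22,60,6]])))
```

```text
{'time_s': 1.85, 'joint_pos': array([-28.594,  28.698,  92.893,   0.046,  58.326, -31.69 ]), 'joint_velocities': array([ 0.192,  0.239,  0.306,  0.023, -0.082,  0.03 ]), 'tau': array([  0.139, -40.342, -15.289,   0.008,  -0.003,  -0.001]), 'tool_pos': array([ 541.989, -168.781,  190.89 ]), 'tool_rot': array([179.909,   0.011,  93.072]), 'wrist_force': array([0.363, 0.319, 0.083]), 'wrist_torque': array([ 0.003, -0.017,  0.007]), 'grip_width': 85.67595366042664}
stand [534.219 180.116   0.234 -44.504] 13.40539628196375
[[ 0.119  0.09 ]
 [ 1.068  0.186]
 [ 1.288  0.458]
 [-0.636  0.247]
 [-0.42   0.276]
 [-0.041  0.982]
 [ 0.123  0.732]
 [-1.059  0.778]
 [-0.144  1.739]
 [-0.048 -1.511]]
shelf [ 543.013 -179.308    0.055] 3.1579873224531934
[[ 1.424 -0.389]
 [-0.121 -0.237]
 [-0.335  0.714]
 [-0.433  0.381]
 [-0.737  0.175]
 [-0.776  0.294]
 [ 1.547  0.495]
 [-0.627  0.376]
 [-0.169 -0.552]
 [-0.461 -1.751]]
bottle [[486.516 -10.056  90.   ]]
vial [[398.99   10.421  45.   ]]
small [[293.99  192.863]
 [312.348 189.234]]
[[262.453 134.784]
 [251.725 134.8  ]
 [261.883 275.412]
 [252.619 275.433]
 [257.16  196.062]
 [276.736 124.456]
 [236.972 124.514]]
```

View pics/w1.png

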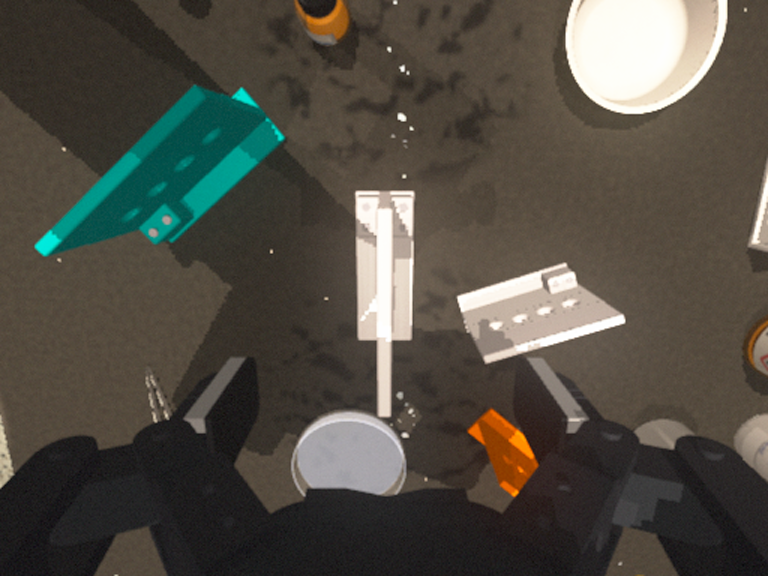

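```bash
python3 - <<'E' | tail -20
from mv import *
d=np.load("w1.npz"); w=d["w"]; m=ctrl.camera_model("wrist"); m["extrinsics"]=d["E"]
print(atz(m,[[323,240],[416,213],[306,199],[378,177]],90))
print(atz(m,[[323,240],[416,213],[306,199],[378,177]],0))
crop(w,225,115,290,290,4,"pics/w1c.png")
g=w.mean(2)
for v in (160,200,230,260): print(v,g[v,240:275].astype(int))
print(g[265:290,256].astype(int),g[120:150,256].astype(int))
E
```

```text
[[ 606.041 -214.826   90.   ]
 [ 686.523 -183.78    90.   ]
 [ 586.239 -175.816   90.   ]
 [ 646.565 -152.472   90.   ]]
[[ 631.195 -258.418    0.   ]
 [ 741.42  -215.899    0.   ]
 [ 604.075 -204.993    0.   ]
 [ 686.695 -173.021    0.   ]]
160 [219 219 198 167 166 164 168 169 167 166 159 231 251 253 253 252 252 252
 252 252 245 209 167 167 166 166 167 166 166 167 167 167 165 163 181]
200 [211 208 212 212 214 214 214 216 248 253 251 246 250 252 252 252 252 252
 252 250 233 183 161 193 213 214 217 216 215 213 212 212 213 244 226]
230 [ 68  63  70  66  67  68  68  69  70  71  71 150 207 220 223 224 222 224
 222 215 174 104  69  69  69  70  71  71  68  69  72  70  69  70  69]
260 [ 63  61  61  60  61  63  59  62  58  61  61 116 188 215 219 220 218 219
 220 211 155  78  60  62  61  63  59  64  61  60  62  61  60  63  55]
[219 219 217 219 217 219 217 218 217 216 218 217 189  95  60  80  99 139
 179 190 192 201 217 199 165] [ 82  81  82  79  85  86  85 132 173 176 176 174 176 176 177 179 176 178
 195 238 252 252 252 252 252 252 253 252 252 252]
```

View pics/w1c.png

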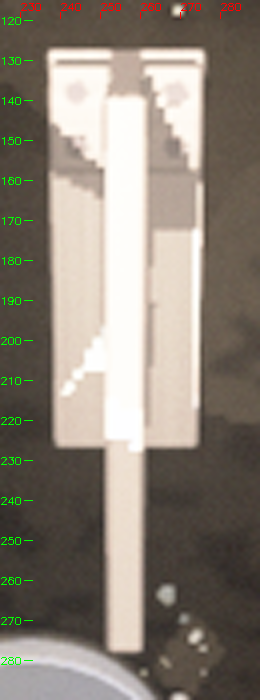

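```bash
python3 - <<'E' | tail -20
from mv import *
rel([541.2,-170,85],[180,0,93.2])
E
```

```text
rel [-0.002 -0.002  0.176] [ 0.    -0.    -0.001] mm [ -1.4  -1.  105.7]
```

arm_command(
  steps=[
    [[-0.002, -0.002, 0.03], [0, 0, -0.001], -0.06],
    [[-0.002, -0.002, 0.05], [0, 0, -0.001], -0.06],
    [[-0.002, -0.002, 0.07], [0, 0, -0.001], -0.06],
    [[-0.002, -0.002, 0.09], [0, 0, -0.001], -0.06],
    [[-0.002, -0.002, 0.11], [0, 0, -0.001], -0.06],
    [[-0.002, -0.002, 0.13], [0, 0, -0.001], -0.06],
    [[-0.002, -0.002, 0.15], [0, 0, -0.001], -0.06],
    [[-0.002, -0.002, 0.165], [0, 0, -0.001], -0.06],
    [[-0.002, -0.002, 0.175], [0, 0, -0.001], -0.06],
    [[-0.002, -0.002, 0.176], [0, 0, -0.001], -0.06],
  ],
)

```text
time_s: 2.9
tool_pos: [540.6, -169.6, 84.2]
tool_rot: [180.0, -0.0, 93.3]
wrist_force: [0.2, -0.8, -0.6]
grip_width: 40.3
```

```bash
python3 - <<'E' | tail -20
from mv import *
w=ctrl.camera("wrist"); cv2.imwrite("pics/w2.png",cv2.resize(w[:,:,::-1],(768,576),interpolation=cv2.INTER_CUBIC))
s=ctrl.sense(); print(s["time_s"],s["tool_pos"],s["tool_rot"],s["grip_width"],s["wrist_force"])
rel([541.2,-170,85],[180,0,93.2])
E
```

```text
2.95 [ 540.842 -169.729   84.702] [179.954  -0.023  93.266] 39.863961569293004 [-0.13   0.414 -0.363]
rel [-0.001  0.001 -0.001] [ 0. -0.  0.] mm [-0.3  0.3 -0.3]
```

View pics/w2.png

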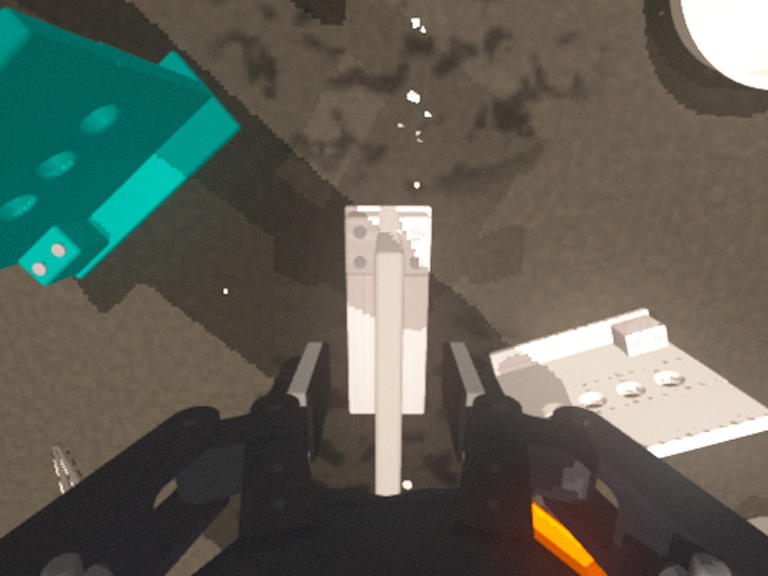

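arm_command(
  steps=[
    [[0, 0, 0], [0, 0, 0], -1],
    [[0, 0, 0], [0, 0, 0], -1],
    [[0, 0, 0], [0, 0, 0], -1],
    [[0, 0, 0], [0, 0, 0], -1],
    [[0, 0, 0], [0, 0, 0], -1],
    [[0, 0, 0], [0, 0, 0], -1],
    [[0, 0, 0], [0, 0, 0], -1],
    [[0, 0, 0], [0, 0, 0], -1],
  ],
)

```text
time_s: 3.75
tool_pos: [541.5, -170.0, 85.4]
tool_rot: [179.9, 0.0, 93.3]
wrist_force: [1.2, 1.0, 5.4]
grip_width: 6.8
```

arm_command(
  steps=[
    [[0, 0, -0.01], [0, 0, 0], -1],
    [[0, 0, -0.03], [0, 0, 0], -1],
    [[0, 0, -0.06], [0, 0, 0], -1],
    [[0, 0, -0.1], [0, 0, 0], -1],
    [[0, 0, -0.15], [0, 0, 0], -1],
    [[0, 0, -0.2], [0, 0, 0], -1],
    [[0, 0, -0.25], [0, 0, 0], -1],
    [[0, 0, -0.28], [0, 0, 0], -1],
    [[0, 0, -0.28], [0, 0, 0], -1],
    [[0, 0, -0.28], [0, 0, 0], -1],
  ],
)

```text
time_s: 4.75
tool_pos: [540.4, -169.6, 253.1]
tool_rot: [179.9, -0.0, 93.3]
wrist_force: [0.1, 1.4, -3.2]
grip_width: 7.1
```

```bash
python3 - <<'E' | tail -20
from mv import *
s=ctrl.sense(); print(s)
m=ctrl.camera_model("wrist"); w=ctrl.camera("wrist");sd=ctrl.camera("side");t=ctrl.camera("top")
np.savez("w3.npz",w=w,E=np.array(m["extrinsics"]),s=sd,t=t,tp=s["tool_pos"],tr=s["tool_rot"])
cv2.imwrite("pics/w3.png",cv2.resize(w[:,:,::-1],(768,576),interpolation=cv2.INTER_CUBIC))
cv2.imwrite("pics/s3.png",cv2.resize(sd[:,:,::-1],(768,576),interpolation=cv2.INTER_CUBIC))
E
```

```text
{'time_s': 4.75, 'joint_pos': array([-28.752,  24.212,  89.269,   0.051,  66.45 , -32.034]), 'joint_velocities': array([-0.09 ,  1.519,  1.4  ,  0.013,  0.056, -0.028]), 'tau': array([  0.015, -41.696, -19.14 ,   0.006,  -0.067,   0.   ]), 'tool_pos': array([ 540.35 , -169.59 ,  253.053]), 'tool_rot': array([179.917,  -0.003,  93.262]), 'wrist_force': array([ 0.112,  1.373, -3.208]), 'wrist_torque': array([ 0.024,  0.019, -0.007]), 'grip_width': 7.099964301237694}
```

View pics/w3.png

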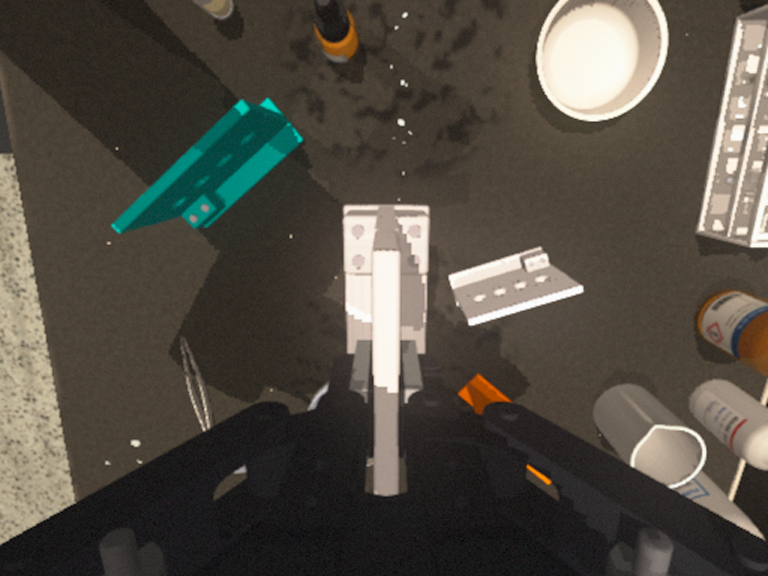

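View pics/s3.png

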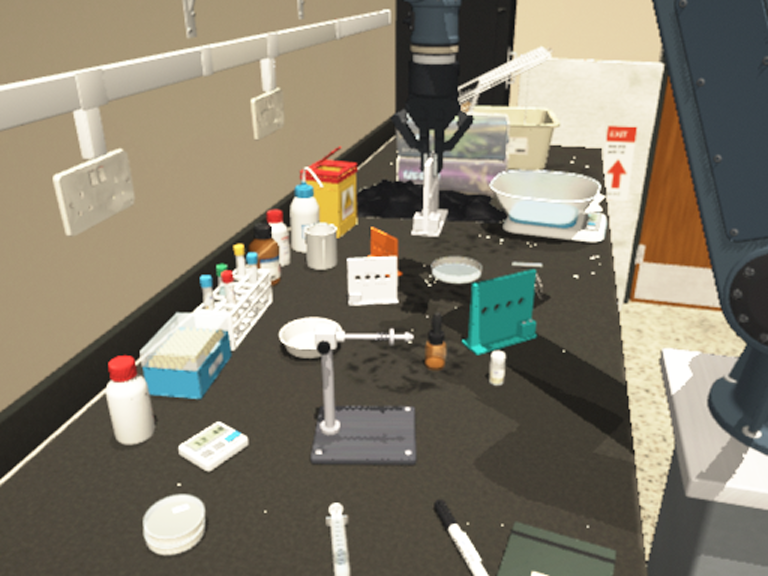

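```bash
python3 - <<'E' | tail -20
from mv import *
rel([447.4,158.2,253],[180,0,103.5])
E
```

```text
rel [ 0.554 -0.123 -0.001] [-0.    -0.001 -0.057] mm [332.3 -73.8  -0.8]
```

arm_command(
  steps=[
    [[0.02, -0.0045, 0], [0, 0, -0.002], -1],
    [[0.06, -0.013, 0], [0, 0, -0.006], -1],
    [[0.11, -0.024, 0], [0, 0, -0.012], -1],
    [[0.16, -0.036, 0], [0, 0, -0.018], -1],
    [[0.21, -0.047, 0], [0, 0, -0.023], -1],
    [[0.26, -0.058, 0], [0, 0, -0.028], -1],
    [[0.31, -0.069, 0], [0, 0, -0.033], -1],
    [[0.36, -0.08, 0], [0, 0, -0.038], -1],
    [[0.41, -0.091, 0], [0, 0, -0.043], -1],
    [[0.46, -0.102, 0], [0, 0, -0.048], -1],
    [[0.5, -0.111, 0], [0, 0, -0.052], -1],
    [[0.53, -0.118, 0], [0, 0, -0.055], -1],
    [[0.55, -0.122, 0], [0, 0, -0.057], -1],
    [[0.554, -0.123, 0], [0, 0, -0.057], -1],
    [[0.554, -0.123, 0], [0, 0, -0.057], -1],
  ],
)

```text
time_s: 6.4
tool_pos: [447.1, 158.4, 252.0]
tool_rot: [-179.9, -0.1, 103.6]
wrist_force: [-0.2, 0.4, -2.0]
grip_width: 7.0
```

```bash
python3 - <<'E' | tail -20
from mv import *
m=ctrl.camera_model("wrist"); s=ctrl.sense();print(s)
w=ctrl.camera("wrist");sd=ctrl.camera("side");t=ctrl.camera("top")
np.savez("w4.npz",w=w,E=np.array(m["extrinsics"]),s=sd,t=t,tp=s["tool_pos"],tr=s["tool_rot"])
for n,i in (("w",w),("s",sd),("t",t)): cv2.imwrite(f"pics/{n}4.png",cv2.resize(i[:,:,::-1],(768,576),interpolation=cv2.INTER_CUBIC))
rel([447.4,158.2,172],[180,0,103.5])
E
```

```text
{'time_s': 6.4, 'joint_pos': array([  5.925,  17.037, 101.575,   0.082,  61.475,  -7.683]), 'joint_velocities': array([-1.245, -0.019, -0.41 , -0.314, -0.037, -0.238]), 'tau': array([  0.57 , -32.732, -16.734,   0.068,   0.034,   0.022]), 'tool_pos': array([447.1  , 158.368, 251.955]), 'tool_rot': array([-179.924,   -0.083,  103.568]), 'wrist_force': array([-0.219,  0.44 , -1.983]), 'wrist_torque': array([-0.022, -0.06 , -0.013]), 'grip_width': 6.977670772523402}
rel [ 0.001 -0.     0.134] [-0.    -0.001 -0.   ] mm [ 0.6 -0.1 80.1]
```

View pics/w4.png

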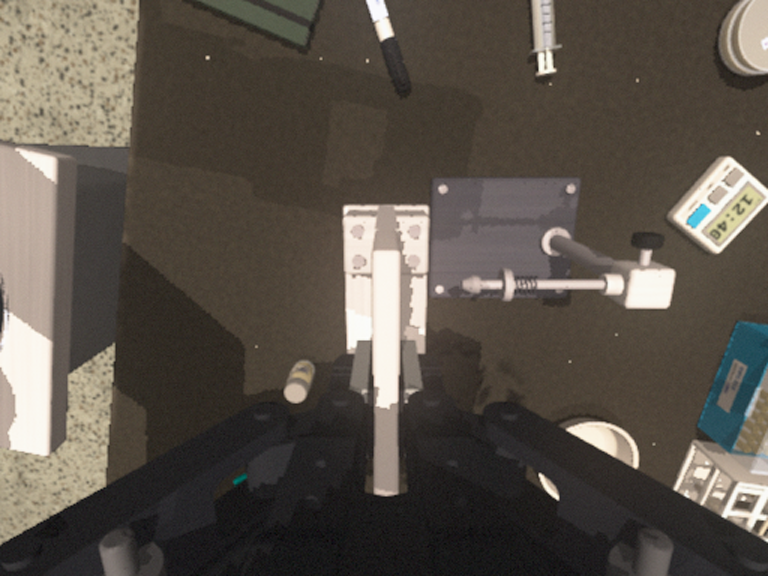

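View pics/s4.png

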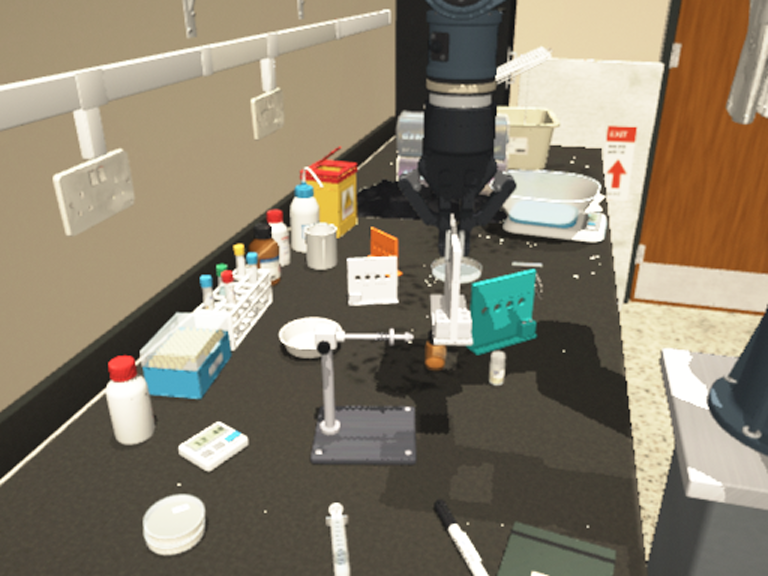

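View pics/t4.png

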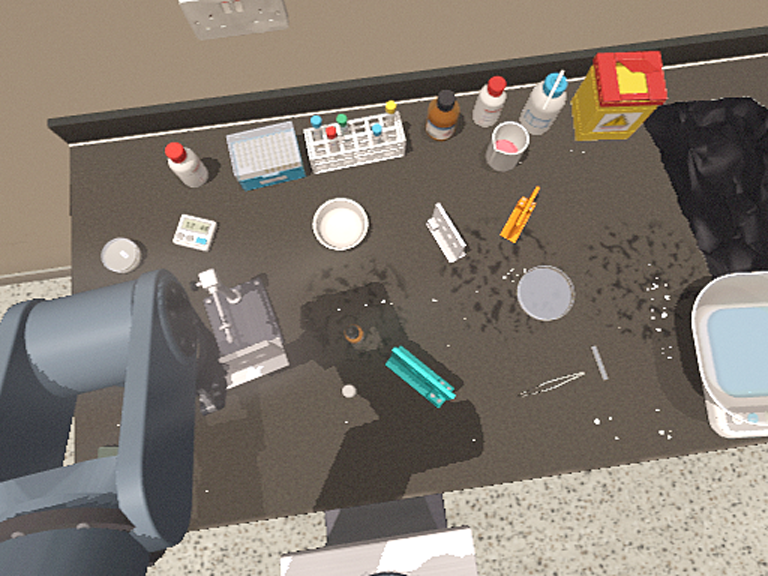

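```bash
python3 - <<'E' | tail -20
from h import *
w=np.load("w4.npz")["w"]
crop(w,280,110,455,212,4,"pics/w4stand.png")
crop(w,222,130,290,245,5,"pics/w4shelf.png")
E
```

```text
(no output)
```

View pics/w4stand.png

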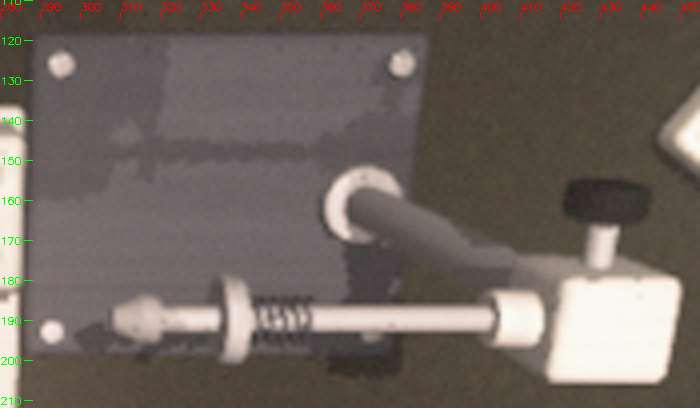

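View pics/w4shelf.png

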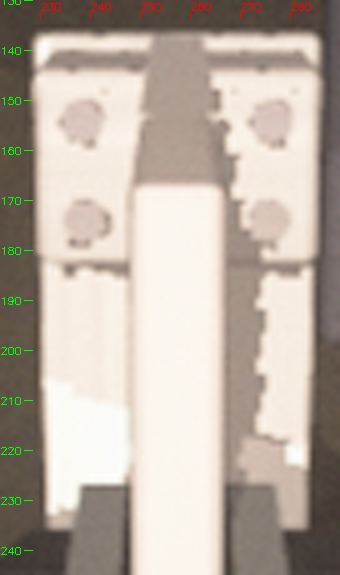

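```bash
cat > fit4.py <<'E'
from mv import *
d=np.load("w4.npz"); m=ctrl.camera_model("wrist"); m["extrinsics"]=d["E"]
def tf(p,L):
    L=np.asarray(L,float); c,s=np.cos(p[2]),np.sin(p[2])
    return np.c_[p[0]+c*L[:,0]-s*L[:,1],p[1]+s*L[:,0]+c*L[:,1],L[:,2]+p[3]]
def ob(r): return [([r,0,150],(306.5,189)),([r+23,0,150],(338,189.5)),([47,13,162],(419.5,179)),([73,13,162],(450,179)),([73,-13,162],(446.2,205)),([47,-13,162],(416.5,205)),([-50,55,12],(288.7,118.5)),([80,55,12],(386.5,118.7))]
def f(p):
    p4=[*p[:3],0]
    return np.concatenate([proj(m,tf(p4,[l]))[0]-np.array(uv) for l,uv in ob(p[3])])
a=least_squares(f,[534,180,.234,-44.5],x_scale=[10,10,.1,10]); print("stand",a.x,np.degrees(a.x[2])); print(a.fun.reshape(-1,2))
os=[([-4,60,115],(248.1,166.7)),([4,60,115],(265.9,166.7)),([-22,60,0],(228.5,136.4)),([22,60,0],(285.5,136.1)),([-20,30,30],(None,182))]
def g(p):
    o=[]
    for l,uv in os:
        e=proj(m,tf(p,[l]))[0]
        if uv[0] is not None:o.append(e[0]-uv[0])
        o.append(e[1]-uv[1])
    return np.array(o)
b=least_squares(g,[447,146,.234,167],x_scale=[10,10,.1,10]); print("shelf",b.x,np.degrees(b.x[2]));print(b.fun)
hc=tf(b.x,[[0,12,65]])[0]; print("holec",hc)
R0=R.from_euler("xyz",d["tr"],degrees=True); print("holec tool",R0.inv().apply(hc-d["tp"]))
tip=tf([*a.x[:3],0],[[a.x[3],0,150]])[0]
ax=np.array([np.cos(a.x[2]),np.sin(a.x[2]),0]); lat=np.array([-ax[1],ax[0],0])
print("tip",tip,"tip-hc along,lat,up",(tip-hc)@ax,(tip-hc)@lat,tip[2]-hc[2])
E
python3 fit4.py
```

```text
stand [532.731 178.68    0.244 -42.057] 13.981910136684599
[[ 2.689  0.396]
 [-2.687 -0.272]
 [ 0.518 -1.241]
 [ 1.493 -1.447]
 [-0.286  2.136]
 [-1.122  2.327]
 [-2.275 -0.617]
 [ 1.266 -1.547]]
shelf [449.935 145.693   0.232 162.891] 13.29828862272215
[-0.891 -0.251  0.768 -0.153  0.841 -0.251 -0.605  0.329  0.638]
holec [447.175 157.371 227.891]
holec tool [-1.021 -0.129 24.063]
tip [491.921 168.519 150.   ] tip-hc along,lat,up 46.11368279932927 0.0061397467238553105 -77.89086844073105
```

```bash
python3 - <<'E' | tail -20
from h import *
w=np.load("w4.npz")["s"]
crop(w,262,135,342,240,6,"pics/s4shelf.png")
E
```

```text
(no output)
```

View pics/s4shelf.png

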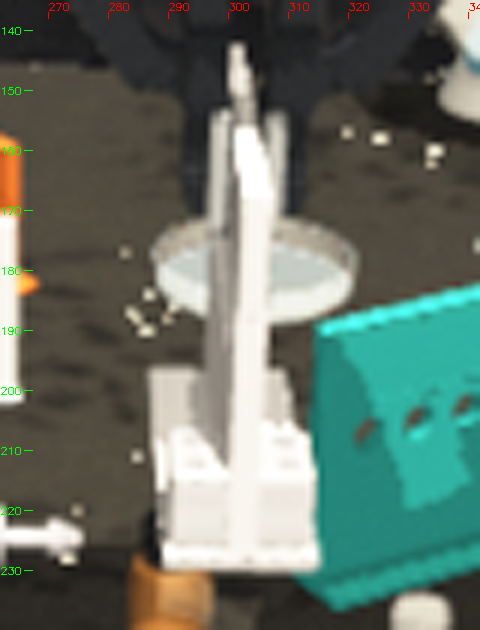

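```bash
cat > fs.py <<'E'
from mv import *
from fit4 import tf
S=ctrl.camera_model("side")
L=[[22,60,0],[-22,60,0],[4,60,115],[-4,60,115]]
uv=np.array([[288.5,229.2],[314.8,229.2],[301.2,166.2],[306.5,166.2]])
for z in (163,167): print(z,proj(S,tf([449.9,145.7,.232,z],L)))
g=lambda p:(proj(S,tf([p[0],145.7,.232,p[1]],L))-uv).ravel()
r=least_squares(g,[450,165]); print(r.x,r.fun.reshape(-1,2))
tip=tf([534.2,180.1,.234,0],[[-44.5,0,150]]); print(tip,proj(S,tip),"obs 275.1 223.7")
E
python3 fs.py | tail -18
```

```text
shelf [449.935 145.693   0.232 162.891] 13.29828862272215
[-0.891 -0.251  0.768 -0.153  0.841 -0.251 -0.605  0.329  0.638]
holec [447.175 157.371 227.891]
holec tool [-1.021 -0.129 24.063]
tip [491.921 168.519 150.   ] tip-hc along,lat,up 46.11368279932927 0.0061397467238553105 -77.89086844073105
163 [[288.622 230.96 ]
 [314.67  231.303]
 [302.216 168.191]
 [307.287 168.251]]
167 [[288.693 228.912]
 [314.801 229.255]
 [302.326 165.843]
 [307.41  165.902]]
[450.822 166.47 ] [[-0.353 -0.087]
 [-0.56   0.255]
 [ 0.533 -0.104]
 [ 0.314 -0.044]]
[[490.913 169.782 150.   ]] [[274.474 223.943]] obs 275.1 223.7
```

arm_command(
  steps=[
    [[0.001, 0, 0.01], [0, 0, 0], -1],
    [[0.001, 0, 0.03], [0, 0, 0], -1],
    [[0.001, 0, 0.05], [0, 0, 0], -1],
    [[0.001, 0, 0.07], [0, 0, 0], -1],
    [[0.001, 0, 0.09], [0, 0, 0], -1],
    [[0.001, 0, 0.11], [0, 0, 0], -1],
    [[0.001, 0, 0.125], [0, 0, 0], -1],
    [[0.001, 0, 0.135], [0, 0, 0], -1],
    [[0.001, 0, 0.1365], [0, 0, 0], -1],
    [[0.001, 0, 0.1365], [0, 0, 0], -1],
    [[0.001, 0, 0.1365], [0, 0, 0], -1],
  ],
)

```text
time_s: 7.65
tool_pos: [447.9, 158.3, 170.6]
tool_rot: [180.0, -0.1, 103.5]
wrist_force: [0.2, 0.2, -3.1]
grip_width: 7.0
```

```bash
python3 - <<'E' | tail -20
from mv import *
m=ctrl.camera_model("wrist"); s=ctrl.sense();print(s)
w=ctrl.camera("wrist");sd=ctrl.camera("side")
np.savez("w5.npz",w=w,E=np.array(m["extrinsics"]),s=sd,tp=s["tool_pos"],tr=s["tool_rot"])
crop(w,225,110,445,215,3,"pics/w5.png")
crop(sd,200,160,330,260,5,"pics/s5.png")
E
```

```text
{'time_s': 7.65, 'joint_pos': array([  5.899,  24.206, 106.81 ,   0.1  ,  48.976,  -7.622]), 'joint_velocities': array([ 0.072, -0.281,  0.042, -0.042,  0.045, -0.021]), 'tau': array([ -0.038, -34.713, -12.775,   0.004,   0.01 ,  -0.   ]), 'tool_pos': array([447.909, 158.266, 170.647]), 'tool_rot': array([179.982,  -0.074, 103.456]), 'wrist_force': array([ 0.227,  0.239, -3.075]), 'wrist_torque': array([-0.013, -0.033,  0.011]), 'grip_width': 6.9740552469987085}
```

View pics/w5.png

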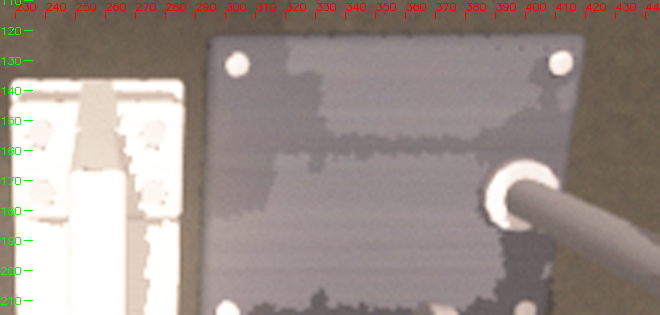

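View pics/s5.png

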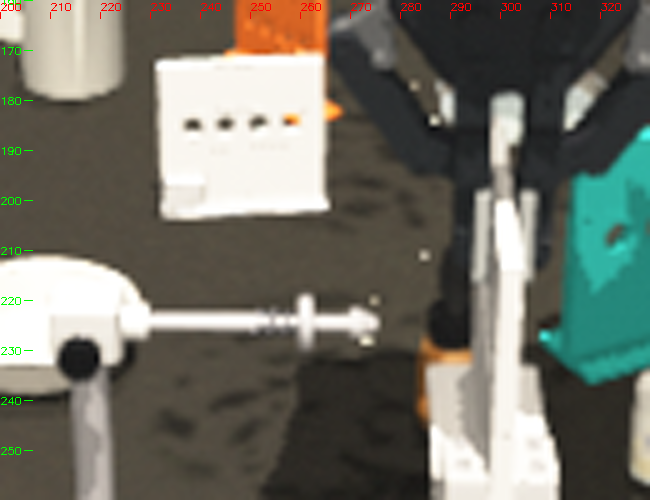

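```bash
python3 - <<'E' | tail -20
from mv import *
w=np.load("w5.npz")["w"]
crop(w,225,200,455,290,3,"pics/w5b.png")
crop(np.load("w5.npz")["s"],260,190,330,295,5,"pics/s5b.png")
E
```

```text
(no output)
```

View pics/w5b.png

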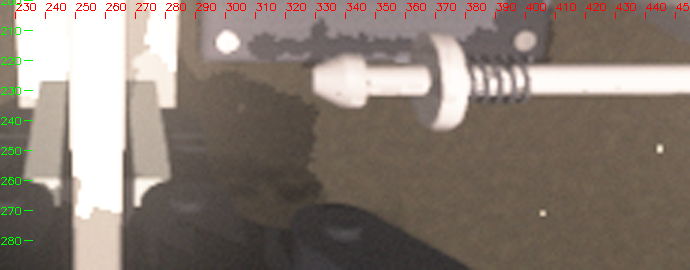

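View pics/s5b.png

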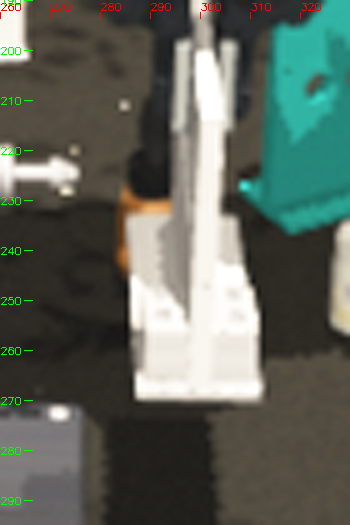

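```bash
python3 - <<'E' | tail -6
from fit4 import *
d=np.load("w5.npz"); m["extrinsics"]=d["E"]; tp=d["tp"]; R0=R.from_euler("xyz",d["tr"],degrees=True)
P=atz(m,[[328.8,226.2],[444.5,225.5],[371,226.5]],150); print("pin tool",R0.inv().apply(P-tp))
z=tp[2]-85.3
b=least_squares(lambda p:g([p[0],p[1],p[2],z]),[447,146,.234],x_scale=[10,10,.1]); print(b.x,np.degrees(b.x[2]),b.fun)
print("hc tool",R0.inv().apply(tf([*b.x,z],[[0,12,65]])[0]-tp))
E
```

```text
tip [491.921 168.519 150.   ] tip-hc along,lat,up 46.11368279932927 0.0061397467238553105 -77.89086844073105
pin tool [[ -0.076  44.     20.661]
 [  0.387 114.699  20.684]
 [ -0.275  69.836  20.669]]
[450.306 146.266   0.226] 12.947902514691952 [-1.109 -0.117  1.194  0.06   0.169 -0.817 -0.337 -0.     0.91 ]
hc tool [-0.256 -0.361 20.3  ]
```

arm_command(
  steps=[
    [[0, 0.01, 0], [0, 0, 0], -1],
    [[0, 0.025, 0], [0, 0, 0], -1],
    [[0, 0.04, 0], [0, 0, 0], -1],
    [[0, 0.05, 0], [0, 0, 0], -1],
    [[0, 0.057, 0], [0, 0, 0], -1],
    [[0, 0.06, 0], [0, 0, 0], -1],
    [[0, 0.06, 0], [0, 0, 0], -1],
    [[0, 0.06, 0], [0, 0, 0], -1],
  ],
)

```text
time_s: 8.55
tool_pos: [482.3, 166.7, 170.6]
tool_rot: [-180.0, -0.1, 103.5]
wrist_force: [-0.3, 0.7, -2.5]
grip_width: 6.9
```

```bash
python3 - <<'E' | tail -20
from mv import *
m=ctrl.camera_model("wrist"); s=ctrl.sense();print(s["tool_pos"],s["tool_rot"],s["wrist_force"],s["wrist_torque"])
w=ctrl.camera("wrist");sd=ctrl.camera("side")
np.savez("w6.npz",w=w,E=np.array(m["extrinsics"]),s=sd,tp=s["tool_pos"],tr=s["tool_rot"])
crop(w,225,190,455,290,3,"pics/w6.png")
crop(sd,230,190,320,290,6,"pics/s6.png")
rel([447.9,158.27,170.3],[180,0,103.4])
E
```

```text
[482.348 166.687 170.57 ] [-179.971   -0.079  103.468] [-0.26   0.658 -2.489] [0.015 0.005 0.006]
rel [-0.    -0.059  0.001] [-0. -0.  0.] mm [ -0.1 -35.5   0.4]
```

View pics/w6.png

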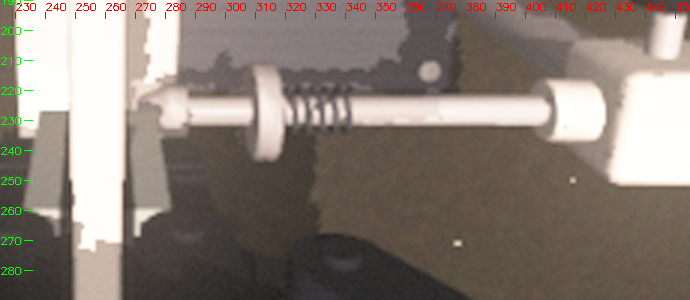

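View pics/s6.png

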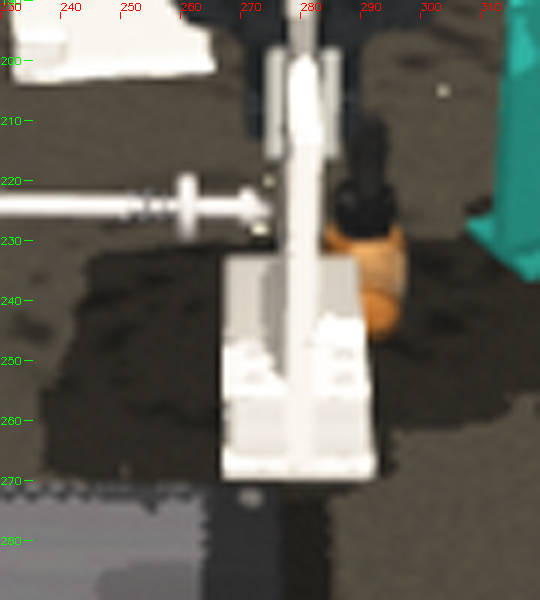

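arm_command(
  steps=[
    [[0, 0.003, 0], [0, 0, 0], -1],
    [[0, 0.006, 0], [0, 0, 0], -1],
    [[0, 0.009, 0], [0, 0, 0], -1],
    [[0, 0.012, 0], [0, 0, 0], -1],
    [[0, 0.012, 0], [0, 0, 0], -1],
  ],
)

```text
time_s: 9.15
tool_pos: [489.9, 168.4, 170.7]
tool_rot: [180.0, -0.1, 103.5]
wrist_force: [0.6, -0.6, -1.7]
grip_width: 7.1
```

arm_command(
  steps=[
    [[0, 0.003, 0], [0, 0, 0], -1],
    [[0, 0.006, 0], [0, 0, 0], -1],
    [[0, 0.009, 0], [0, 0, 0], -1],
    [[0, 0.01, 0], [0, 0, 0], -1],
    [[0, 0.01, 0], [0, 0, 0], -1],
  ],
)

```text
time_s: 9.65
tool_pos: [495.8, 169.8, 170.7]
tool_rot: [180.0, -0.1, 103.5]
wrist_force: [0.0, -0.9, -3.0]
grip_width: 7.2
```

```bash
python3 - <<'E' | tail -20
from mv import *
m=ctrl.camera_model("wrist"); s=ctrl.sense();print(s["tool_pos"],s["tool_rot"],s["wrist_force"],s["wrist_torque"])
w=ctrl.camera("wrist");sd=ctrl.camera("side")
crop(w,225,190,455,290,3,"pics/w7.png")
crop(sd,230,190,320,290,6,"pics/s7.png")
rel([447.9,158.27,170.3],[180,0,103.4])
E
```

```text
[495.816 169.796 170.701] [179.976  -0.073 103.462] [ 0.038 -0.907 -2.961] [0.003 0.001 0.015]
rel [-0.    -0.082  0.001] [ 0. -0.  0.] mm [ -0.1 -49.1   0.4]
```

View pics/w7.png

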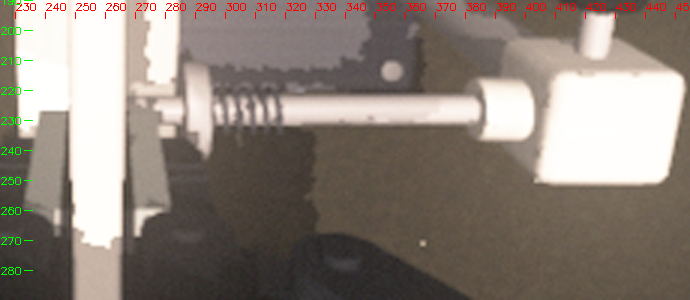

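View pics/s7.png

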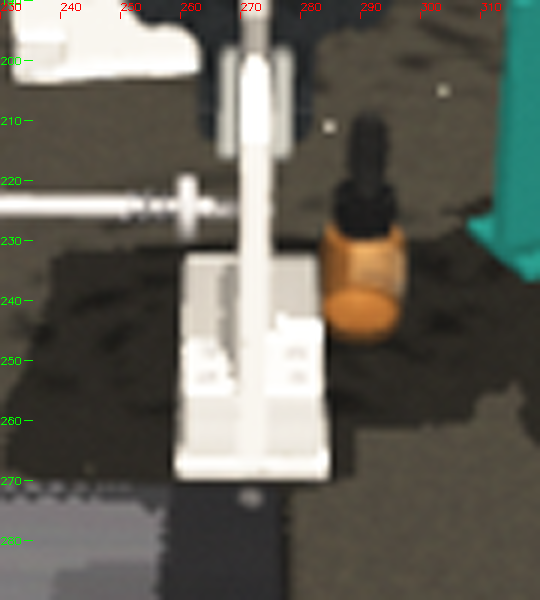

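arm_command(
  steps=[
    [[0, 0.003, 0], [0, 0, 0], -1],
    [[0, 0.006, 0], [0, 0, 0], -1],
    [[0, 0.009, 0], [0, 0, 0], -1],
    [[0, 0.012, 0], [0, 0, 0], -1],
    [[0, 0.014, 0], [0, 0, 0], -1],
    [[0, 0.014, 0], [0, 0, 0], -1],
  ],
)

```text
time_s: 10.35
tool_pos: [504.0, 171.8, 170.7]
tool_rot: [180.0, -0.1, 103.5]
wrist_force: [-0.5, 0.7, -2.9]
grip_width: 6.8
```

arm_command(
  steps=[
    [[0, 0.0015, 0], [0, 0, 0], -1],
    [[0, 0.003, 0], [0, 0, 0], -1],
    [[0, 0.0045, 0], [0, 0, 0], -1],
    [[0, 0.0045, 0], [0, 0, 0], -1],
  ],
)

```text
time_s: 10.75
tool_pos: [506.9, 172.4, 170.7]
tool_rot: [180.0, -0.1, 103.5]
wrist_force: [0.4, 0.0, -2.3]
grip_width: 7.5
```

arm_command(
  steps=[
    [[0, 0.0015, 0], [0, 0, 0], -1],
    [[0, 0.003, 0], [0, 0, 0], -1],
    [[0, 0.003, 0], [0, 0, 0], -1],
  ],
)

```text
time_s: 11.05
tool_pos: [508.7, 172.9, 170.7]
tool_rot: [180.0, -0.1, 103.5]
wrist_force: [-0.7, -0.1, -2.9]
grip_width: 7.0
```

arm_command(
  steps=[
    [[0, 0.0015, 0], [0, 0, 0], -1],
    [[0, 0.0025, 0], [0, 0, 0], -1],
    [[0, 0.0025, 0], [0, 0, 0], -1],
  ],
)

```text
time_s: 11.35
tool_pos: [509.5, 173.1, 170.5]
tool_rot: [-179.9, -0.1, 103.5]
wrist_force: [-3.1, -0.9, -2.4]
grip_width: 6.7
```

arm_command(
  steps=[
    [[0, 0.0015, 0], [0, 0, 0], -1],
    [[0, 0.0025, 0], [0, 0, 0], -1],
    [[0, 0.0025, 0], [0, 0, 0], -1],
  ],
)

```text
time_s: 11.65
tool_pos: [510.1, 173.3, 170.3]
tool_rot: [-179.8, -0.1, 103.5]
wrist_force: [-2.9, -0.3, -1.0]
grip_width: 7.0
```

arm_command(
  steps=[
    [[0, 0.0015, 0], [0, 0, 0], -1],
    [[0, 0.003, 0], [0, 0, 0], -1],
    [[0, 0.003, 0], [0, 0, 0], -1],
  ],
)

```text
time_s: 11.95
tool_pos: [510.9, 173.6, 170.1]
tool_rot: [-179.7, -0.1, 103.5]
wrist_force: [-5.4, -2.5, -0.9]
grip_width: 6.6
```

```bash
python3 - <<'E' | tail -20
from mv import *
m=ctrl.camera_model("wrist"); s=ctrl.sense();print(s["tool_pos"],s["tool_rot"],s["wrist_force"],s["wrist_torque"])
w=ctrl.camera("wrist");sd=ctrl.camera("side")
crop(w,225,120,455,290,3,"pics/w8.png")
crop(sd,230,190,320,290,6,"pics/s8.png")
print(ctrl.sense()["wrist_force"])
E
```

```text
[510.907 173.568 170.128] [-179.686   -0.085  103.489] [-5.369 -2.526 -0.932] [-0.313  0.797 -0.027]
[-4.568 -1.017  0.039]
```

View pics/w8.png

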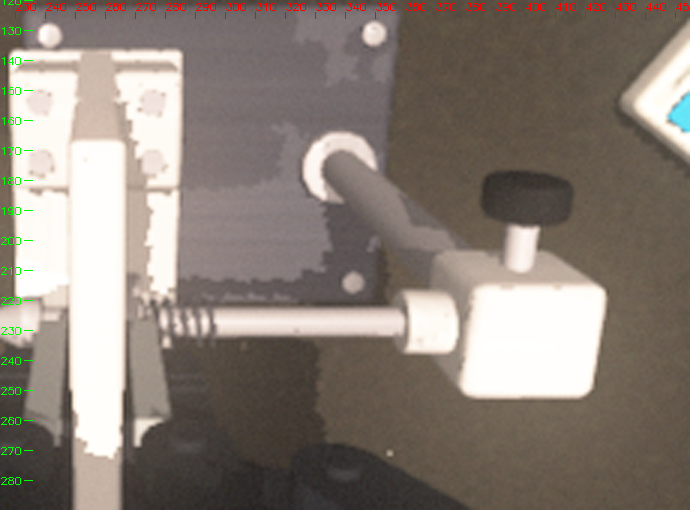

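View pics/s8.png

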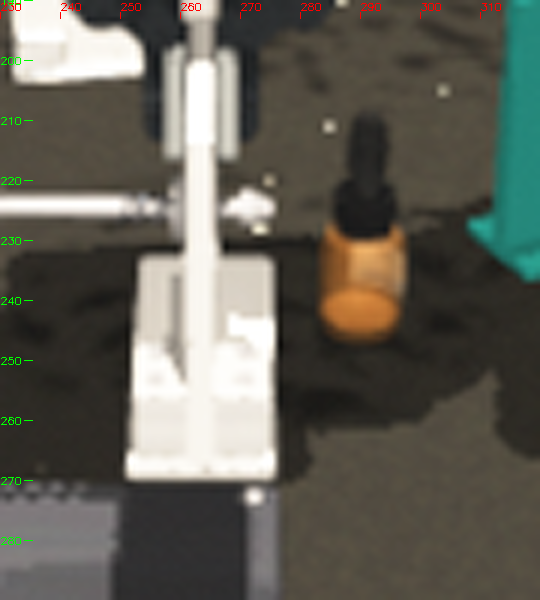

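arm_command(
  steps=[
    [[0, 0.0015, 0], [0, 0, 0], -1],
    [[0, 0.003, 0], [0, 0, 0], -1],
    [[0, 0.0038, 0], [0, 0, 0], -1],
    [[0, 0.0038, 0], [0, 0, 0], -1],
  ],
)

```text
time_s: 12.45
tool_pos: [511.5, 173.8, 169.8]
tool_rot: [-179.5, -0.1, 103.5]
wrist_force: [-6.4, -0.7, 0.1]
grip_width: 7.1
```

```bash
python3 - <<'E' | tail -20
from mv import *
s=ctrl.sense();print(s["tool_pos"],s["tool_rot"],s["wrist_force"],s["wrist_torque"])
E
```

```text
[511.507 173.804 169.847] [-179.473   -0.089  103.503] [-6.419 -0.732  0.121] [-0.413  1.059 -0.002]
```

arm_command(
  steps=[
    [[0, 0.002, 0], [0, 0, 0], -1],
    [[0, 0.004, 0], [0, 0, 0], -1],
    [[0, 0.0045, 0], [0, 0, 0], -1],
    [[0, 0.0045, 0], [0, 0, 0], -1],
  ],
)

```text
time_s: 12.85
tool_pos: [511.9, 174.0, 169.4]
tool_rot: [-179.2, -0.1, 103.5]
wrist_force: [-7.0, -1.9, 0.5]
grip_width: 7.0
```

```bash
python3 - <<'E' | tail -20
from mv import *
s=ctrl.sense();print(s["tool_pos"],s["tool_rot"],s["wrist_force"],s["wrist_torque"])
sd=ctrl.camera("side")
crop(sd,230,190,320,290,6,"pics/s9.png")
s=ctrl.sense();print(s["tool_pos"],s["tool_rot"],s["wrist_force"],s["wrist_torque"])
rel([512.1,174,169.6],[180,0,103.45])
E
```

```text
[511.91  174.033 169.406] [-179.171   -0.099  103.519] [-7.017 -1.918  0.466] [-0.418  1.269  0.011]
[511.885 174.018 169.403] [-179.172   -0.097  103.52 ] [-6.657 -1.528  1.316] [-0.405  1.26   0.01 ]
rel [-0.  0. -0.] [-0.005 -0.001  0.   ] mm [-0.1  0.2 -0.2]
```

View pics/s9.png

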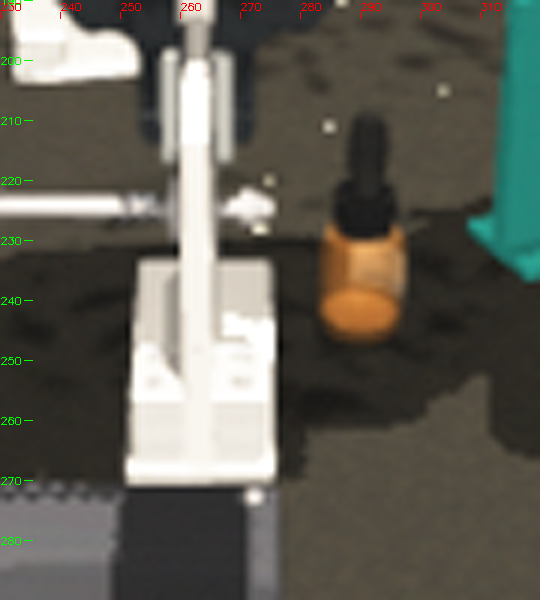

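arm_command(
  steps=[
    [[0, 0.001, 0], [-0.002, 0, 0], -1],
    [[0, 0.002, 0], [-0.004, 0, 0], -1],
    [[0, 0.003, 0], [-0.006, 0, 0], -1],
    [[0, 0.003, 0], [-0.006, 0, 0], -1],
  ],
)

```text
time_s: 13.3
tool_pos: [511.5, 174.0, 168.9]
tool_rot: [-180.0, -0.1, 103.5]
wrist_force: [-7.1, -1.3, -0.7]
grip_width: 7.4
```

```bash
python3 - <<'E' | tail -20
from mv import *
s=ctrl.sense();print(s["tool_pos"],s["tool_rot"],s["wrist_force"],s["wrist_torque"])
ax=np.array([.9725,.2328,0]);print(s["wrist_force"]@ax, (s["tool_pos"]-[447.9,158.27,0])@ax)
E
```

```text
[511.46  174.031 168.914] [-179.972   -0.103  103.54 ] [-7.147 -1.298 -0.658] [-0.426  1.204  0.066]
-7.252271370760498 65.48159371120305
```

arm_command(
  steps=[
    [[0, 0.002, 0], [-0.002, 0, 0], -1],
    [[0, 0.004, 0], [-0.004, 0, 0], -1],
    [[0, 0.005, 0], [-0.005, 0, 0], -1],
    [[0, 0.005, 0], [-0.005, 0, 0], -1],
  ],
)

```text
time_s: 13.7
tool_pos: [511.7, 174.2, 168.5]
tool_rot: [179.5, -0.1, 103.6]
wrist_force: [-7.9, -2.6, 1.1]
grip_width: 7.1
```

```bash
python3 - <<'E' | tail -20
from mv import *
s=ctrl.sense();print(s["tool_pos"],s["tool_rot"],s["wrist_force"],s["wrist_torque"])
ax=np.array([.9725,.2328,0]);print(s["wrist_force"]@ax, (s["tool_pos"]-[447.9,158.27,0])@ax)
E
```

```text
[511.697 174.209 168.453] [179.482  -0.107 103.568] [-7.939 -2.61   1.117] [-0.52   1.374  0.017]
-8.328268485322546 65.75324834581617
```

arm_command(
  steps=[
    [[0, 0.001, 0.001], [0.001, 0, 0], -1],
    [[0, 0.001, 0.002], [0.002, 0, 0], -1],
    [[0, 0.001, 0.003], [0.003, 0, 0], -1],
    [[0, 0.001, 0.004], [0.003, 0, 0], -1],
    [[0, 0.001, 0.004], [0.003, 0, 0], -1],
  ],
)

```text
time_s: 14.2
tool_pos: [511.0, 174.3, 165.7]
tool_rot: [-179.8, -0.1, 103.6]
wrist_force: [-5.8, -1.1, -0.1]
grip_width: 7.6
```

```bash
python3 - <<'E' | tail -20
from mv import *
s=ctrl.sense();print(s["tool_pos"],s["tool_rot"],s["wrist_force"],s["wrist_torque"])
ax=np.array([.9725,.2328,0]);print(s["wrist_force"]@ax, (s["tool_pos"]-[447.9,158.27,0])@ax)
sd=ctrl.camera("side")
crop(sd,230,190,320,290,6,"pics/s10.png")
E
```

```text
[511.014 174.275 165.745] [-179.809   -0.13   103.57 ] [-5.844 -1.133 -0.08 ] [-0.235  0.947  0.051]
-5.947404394445096 65.10449685026543
```

View pics/s10.png

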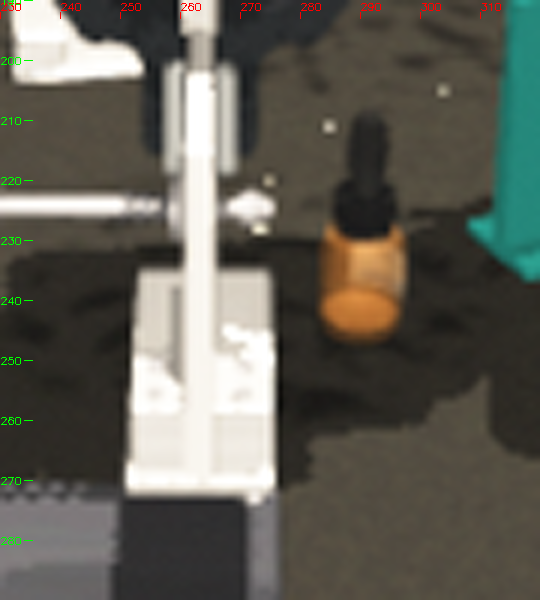

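arm_command(
  steps=[
    [[0, -0.002, 0.0], [0.0, 0, 0], -1],
    [[0, -0.004, 0.0], [-0.001, 0, 0], -1],
    [[0, -0.006, 0.0005], [-0.001, 0, 0], -1],
    [[0, -0.0065, 0.001], [-0.001, 0, 0], -1],
    [[0, -0.0065, 0.001], [-0.001, 0, 0], -1],
  ],
)

```text
time_s: 14.75
tool_pos: [508.8, 173.7, 165.7]
tool_rot: [179.8, -0.1, 103.6]
wrist_force: [-0.4, 1.0, -1.2]
grip_width: 7.0
```

```bash
cat > st.py <<'E'
from mv import *
s=ctrl.sense();print(s["time_s"],s["tool_pos"],s["tool_rot"],s["wrist_force"],s["wrist_torque"],s["grip_width"])
ax=np.array([.9725,.2328,0]);print(s["wrist_force"]@ax, (s["tool_pos"]-[447.9,158.27,0])@ax)
E
python3 st.py
```

```text
14.75 [508.779 173.673 165.699] [179.798  -0.126 103.555] [-0.415  1.002 -1.175] [0.099 0.042 0.005] 7.002835055228968
-0.17068061796354222 62.79013878561853
```

arm_command(
  steps=[
    [[0, -0.0005, 0.0005], [0, 0, 0], -1],
    [[0, -0.001, 0.001], [0.001, 0, 0], -1],
    [[0, -0.0015, 0.0015], [0.001, 0, 0], -1],
    [[0, -0.0015, 0.0015], [0.001, 0, 0], -1],
  ],
)

```text
time_s: 15.15
tool_pos: [508.9, 173.7, 165.5]
tool_rot: [179.8, -0.1, 103.5]
wrist_force: [-0.5, 0.5, 4.6]
grip_width: 6.9
```

```bash
python3 st.py
```

```text
15.15 [508.861 173.663 165.493] [179.838  -0.12  103.549] [-0.453  0.504  4.567] [0.074 0.083 0.007] 6.874974554690879
-0.3229388428198916 62.86809520907307
```

arm_command(
  steps=[
    [[0, 0, -0.0002], [0, 0, 0], -1],
    [[0, 0, -0.0004], [0, 0, 0], -1],
    [[0, 0, -0.0004], [0, 0, 0], -0.82],
    [[0, 0, -0.0004], [0, 0, 0], -0.79],
    [[0, 0, -0.0004], [0, 0, 0], -0.76],
    [[0, 0, -0.0004], [0, 0, 0], -0.7],
    [[0, 0, -0.0004], [0, 0, 0], -0.6],
    [[0, 0, -0.0004], [0, 0, 0], -0.5],
    [[0, 0, -0.0004], [0, 0, 0], -0.4],
    [[0, 0, -0.0004], [0, 0, 0], -0.3],
    [[0, 0, -0.0004], [0, 0, 0], -0.3],
    [[0, 0, -0.0004], [0, 0, 0], -0.3],
  ],
)

```text
time_s: 16.35
tool_pos: [508.8, 173.6, 165.7]
tool_rot: [179.8, -0.1, 103.6]
wrist_force: [-0.5, -0.3, -0.1]
grip_width: 29.8
```

```bash
python3 st.py; python3 - <<'E' | tail -20
from mv import *
w=ctrl.camera("wrist");sd=ctrl.camera("side")
crop(w,180,120,440,290,3,"pics/w11.png")
crop(sd,220,180,320,290,5,"pics/s11.png")
E
```

```text
16.35 [508.834 173.644 165.711] [179.842  -0.117 103.553] [-0.454 -0.283 -0.058] [ 0.04  -0.053 -0.011] 29.842777602199813
-0.5069291978943401 62.83688607582614
```

View pics/w11.png

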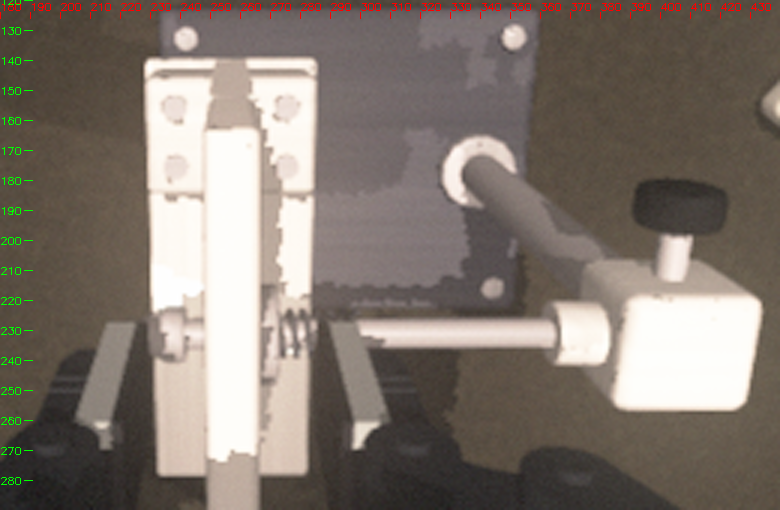

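View pics/s11.png

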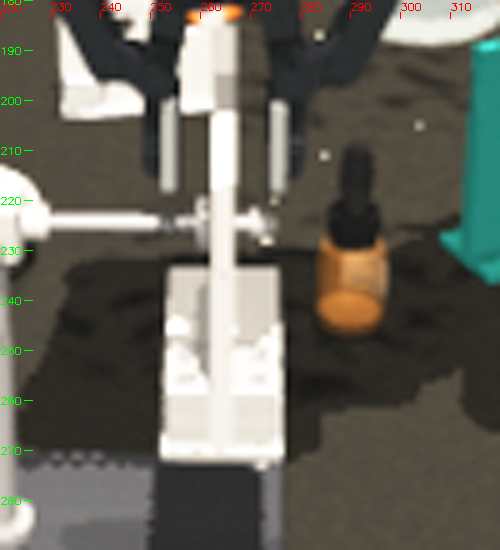

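arm_command(
  steps=[
    [[0, 0, -0.005], [0, 0, 0], -0.3],
    [[0, 0, -0.015], [0, 0, 0], -0.3],
    [[0, 0, -0.03], [0, 0, 0], -0.3],
    [[0, 0, -0.05], [0, 0, 0], -0.3],
    [[0, 0, -0.08], [0, 0, 0], -0.3],
    [[0, 0, -0.12], [0, 0, 0], -0.3],
    [[0, 0, -0.16], [0, 0, 0], -0.3],
    [[0, 0, -0.2], [0, 0, 0], -0.3],
    [[0, 0, -0.23], [0, 0, 0], -0.3],
    [[0, 0, -0.25], [0, 0, 0], -0.3],
    [[0, 0, -0.25], [0, 0, 0], -0.3],
    [[0, 0, -0.25], [0, 0, 0], -0.3],
  ],
)

```text
time_s: 17.65
tool_pos: [508.1, 173.2, 315.6]
tool_rot: [179.9, -0.1, 103.5]
wrist_force: [-0.9, -1.1, -1.2]
grip_width: 30.0
```

```bash
python3 st.py; python3 - <<'E' | tail -20
from mv import *
w=ctrl.camera("wrist");sd=ctrl.camera("side")
for n,i in (("w",w),): cv2.imwrite(f"pics/{n}12.png",cv2.resize(i[:,:,::-1],(768,576),interpolation=cv2.INTER_CUBIC))
crop(sd,200,160,330,310,4,"pics/s12.png"); np.savez("w12.npz",w=w,s=sd)
E
```

```text
17.65 [508.132 173.218 315.601] [179.859  -0.124 103.548] [-0.858 -1.079 -1.187] [-0.031  0.024  0.039] 29.982410976026546
-1.0858251425699597 62.055705444588234
```

View pics/w12.png

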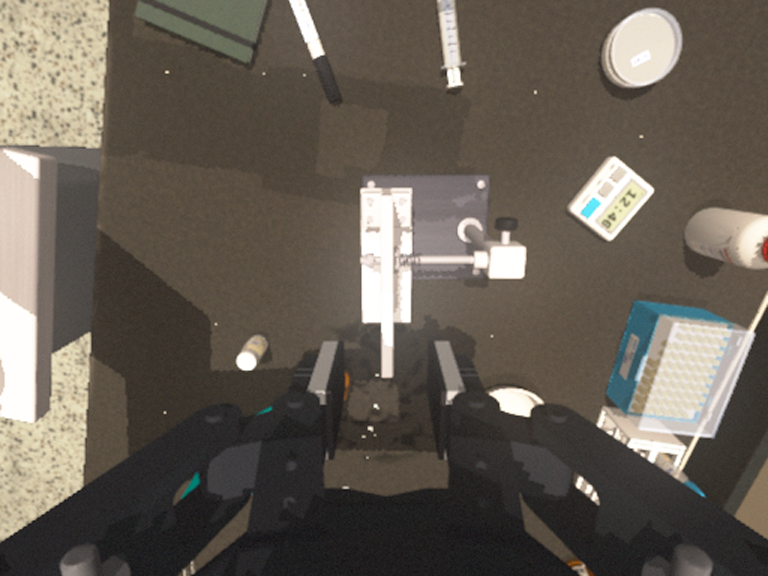

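View pics/s12.png

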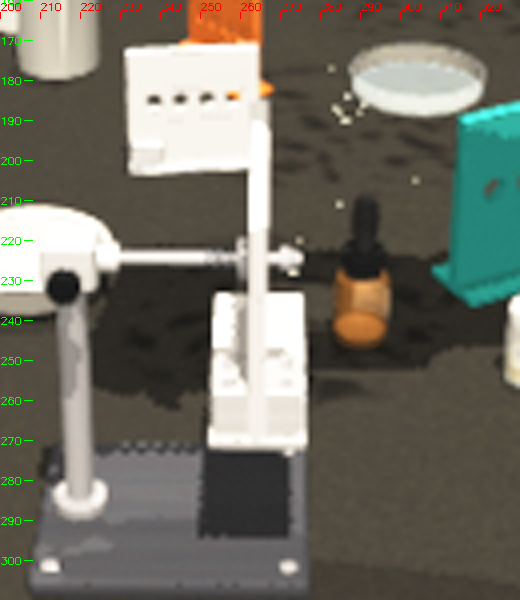

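arm_command(
  steps=[
    [[0, 0, 0], [0, 0, 0], -0.3],
    [[0, 0, 0], [0, 0, 0], -0.3],
    [[0, 0, 0], [0, 0, 0], -0.3],
    [[0, 0, 0], [0, 0, 0], -0.3],
    [[0, 0, 0], [0, 0, 0], -0.3],
    [[0, 0, 0], [0, 0, 0], -0.3],
    [[0, 0, 0], [0, 0, 0], -0.3],
    [[0, 0, 0], [0, 0, 0], -0.3],
    [[0, 0, 0], [0, 0, 0], -0.3],
    [[0, 0, 0], [0, 0, 0], -0.3],
  ],
)

```text
time_s: 18.75
tool_pos: [507.7, 173.2, 314.7]
tool_rot: [180.0, -0.1, 103.5]
wrist_force: [-0.2, 0.1, -0.8]
grip_width: 29.7
```

```bash
python3 st.py; python3 - <<'E' | tail -20
from mv import *
m=ctrl.camera_model("wrist"); w=ctrl.camera("wrist");sd=ctrl.camera("side"); d=np.load("w12.npz")
np.savez("w13.npz",w=w,s=sd,E=np.array(m["extrinsics"]))
for a,b in ((d["s"],sd),(d["w"],w)): print(np.abs(a.astype(int)-b).mean(), np.abs(a.astype(int)-b)[120:260,225:285].max(2).mean())
crop(w,230,115,350,255,5,"pics/w13.png"); crop(sd,240,185,300,275,7,"pics/s13.png")
E
```

```text
18.75 [507.714 173.153 314.676] [179.978  -0.137 103.549] [-0.207  0.1   -0.788] [0.059 0.027 0.001] 29.659003524518038
-0.17806395800766478 61.633425629069954
0.7130330403645834 1.1157142857142857
4.49397447374132 7.994404761904762
```

View pics/w13.png

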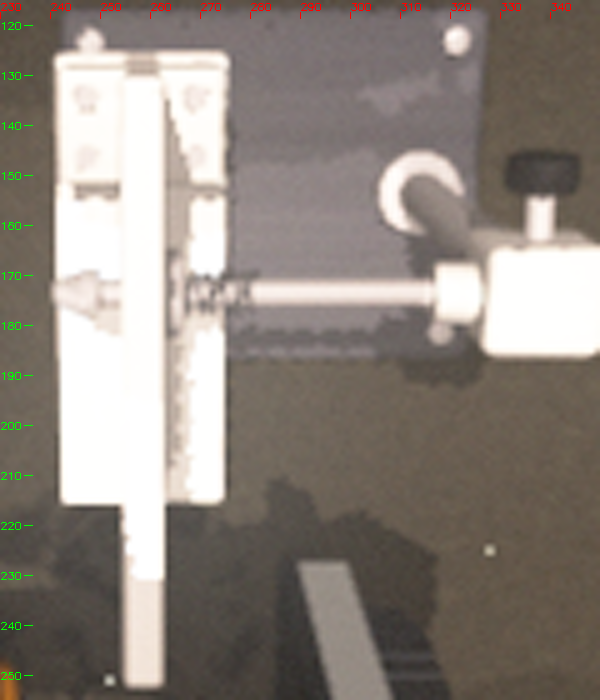

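View pics/s13.png

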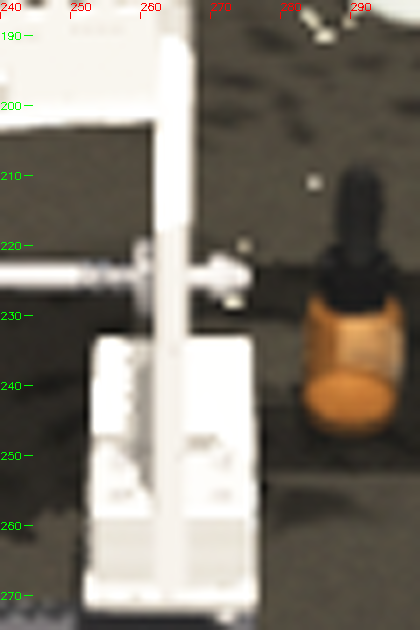

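Run:
```python
from mv import *
d=np.load("w13.npz"); m=ctrl.camera_model("wrist"); m["extrinsics"]=d["E"]
yaw=np.radians(13.4)
hx=lambda p:np.array([508.3,173.4+p[0],145.5])
def P(p,L):
    L=np.array(L,float)-[0,12,65]
    return R.from_euler("xyz",[p[1],0,13.4],degrees=True).apply(L)+hx(p)
L=[[0,60,115],[0,-60,115],[0,60,0],[0,-60,6]]; v=np.array([129.7,251.9,124.9,215.1])
f=lambda p:proj(m,P(p,L))[:,1]-v
r=least_squares(f,[0,0]); print("dy,tilt(+ = +y end up)",r.x,r.fun)
for t in (-12,-3,0,3): 
    q=least_squares(lambda p:f([p[0],t]),[0]); print(t,q.x,q.fun)
```

```text
dy,tilt(+ = +y end up) [ 0.015 -1.786] [-0.096  0.184 -0.075  0.006]
-12 [0.031] [-9.648 -3.617  9.27  10.144]
-3 [0.025] [-1.36  -0.108  0.995  1.24 ]
0 [-0.003] [ 1.822  0.54  -1.628 -1.825]
3 [-0.042] [ 5.194  0.938 -4.175 -4.932]
```

```bash
python3 -c "
from station import ctrl
print(ctrl.hand_in())"
```

```text
the job is handed in; nothing more can be done
None
```

I hung the larger white shelf on the stand's pin by hole_c and handed the job in at about 19 s of the 69 s allowed.

- **Pressing and lowering:** I pressed the shelf back until the disc pushed with about 8.3 N. I then lowered it onto the neck, where the downward load was about 7 N on top of the shelf's weight. After that I opened the fingers and lifted clear.
- **Hang:** The nose shows in front of the web and the disc behind it. A fit to the wrist picture puts the tilt at about 1.8°, block end low. About 1.5° is expected, since the centre of mass is 1 mm beyond hole_c.
- **Stillness:** Side pictures taken about 1 s apart show no visible motion. The wrist pictures differ a little more over that time, and the arm itself was still settling by about 1 mm.
- **Robot clear:** The gripper is well above the shelf and touching nothing.
- **Bystanders:** I never touched the bottle, vial or dish, and the later pictures show no sign that they moved.
- **Disagreements:** The wrist camera alone put the shelf about 4 mm lower in the grip than the arm's position and the side camera did; I went with those two. The cameras differed by about 1.5 mm sideways, which was within the hole's clearance.
- **Arm tilt:** While I was pressing, the tool tilted by up to 0.8°; I corrected this before letting go.

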